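Load the two label-roll stands of the book-labelling table

ROBOT

A 6-joint arm with a two-finger parallel gripper is mounted at the origin on a cart in front of the work surface, level with it; the furniture and walls round the work are solid. World frame = base frame: x ahead of the robot, y to its left, z up, the work surface at z = 0. Lengths are in mm, angles in degrees, forces in N, time in s.
With the tool pointing down it reaches from about 375 to 900 mm from the base axis. Payload 3.1 kg.
Tool frame: the origin (TCP) lies at the very end of the fingers, on their centre line; the grasp point (between the pads) lies bot.grasp_offset behind it (bot.grasp_offset is the distance from the TCP to the grasp point, in mm); z points along the fingers, y is the line along which they close (so a half turn about z gives the same grasp; the last joint's range is limited). The gripper opens to 87 mm and grips with 3 to 60 N. Pads are 19 mm wide; open, the fingers measure 117 mm over their backs; the gripper's body (75 mm by 190 mm) begins 51 mm behind the grasp point.
Start: joints at [-83.451, 30.224, 82.088, -0, 67.689, -10.227], TCP at [180.42, -598.369, 222.548] pointing down, gripper open.
Joint ranges: [-176.69, 176.69], [-43.24, 126.21], [12.49, 139.97], [-82, 262], [0, 151.66], [-163.58, 163.58]. Speed limits (degrees/s): [159.86, 159.86, 180, 180, 180, 180].

INTERFACE

Orientations are given as [roll, pitch, yaw] about the fixed x, y, z axes, in that order (R = Rz(yaw) Ry(pitch) Rx(roll)).
In Python, from cell import telemetry, optics, ticket, bot gives the robot as it stands.
- The arm moves only by the tool drive_tool, never from a script. Its arguments are lists of equal length, an entry for each row: "dp": the shift along the tool's x, y, z in m, a list of three; "twist": the turn about the tool's z in degrees; "gripper": the opening, from -1 (shut) to 1 (fully open), so that 0 is half open. A call has 1 to 5 rows; each row is the pose to reach, as a shift and turn from the pose commanded when the call began, along the tool's axes at that moment; what a row does not reach only later rows make up. A row lasts 1/12 s, in which the tool goes at most 41.7 mm and 7.16 degrees, less where a joint would pass 70% of its speed; a pose out of reach is approached as far as the arm can. A call with a gripper value outside its range is refused whole. The fingers move at their own pace and stop on an object; "force" is the grip in N (left out, the last holds). Time passes only in rows, so rows that repeat a pose let the fingers close. It gives the time, the measured TCP pose, the force, the opening and the grip force at its end, in the units of the state.
- telemetry.get_state(): the state, without advancing time (a new reading comes with each control period).
- optics.camera(name): name is "side" or "top"; returns (picture, depth): 420x560x3 uint8, red, green, blue; 420x560 float32, mm along the optical axis (not along the pixel's ray), 0 where there is no reading.
- optics.calibration(name): a dict with "K" (3x3 intrinsics, pixels), "k1" (the pictures are not rectified: a ray, as slopes to the right and down, at radius r is drawn at 1 + k1 r^2 times it, then the intrinsics apply), "rvec" (rotation vector, rad) and "tvec" (3), from world to camera coordinates, as OpenCV has them. Camera axes: x right, y down, z forward; pixel columns grow to the right and rows downward; lengths in mm; the calibration is good to about 2 mm. A picture is of the moment at which its call begins. calibration takes no time and is no camera call.
- ticket.close_job(): hands the job in; it is judged then, once.
The state is a dict: "t": time; "joints": joint angles; "joint_velocities": joint speeds; "joint_torque": joint torques, N m; "ee_pos": TCP position; "ee_rot": TCP orientation; "wrist_force": force on the tool from outside, world axes, zero at the start; "torque": the same for the moment, N m; "width": opening from 0.0 (shut) to 1.0 (fully open); "finger_force": force on a finger pad.
Only numpy, scipy, OpenCV 4.12 (cv2) and the standard library are available. Lean on these libraries where they do the work, as an engineer would, in place of code of your own. Each camera call takes 0.05 s, during which the arm holds its last target. There are 200 camera calls.

TASK

Get the two label-roll stands ready for the next batch of books: put each roll of labels on the upright post that suits its core (the small core on the slim post, the large core on the thick post), right down on the base, and then slip the matching keeper collar over that post, flange down, so that it sits flat on top of its roll. Let go of everything, and leave the stapler lying where it is.

Things in the scene. Friction and masses are not known exactly. Their poses are not given: they have to be found in the camera images.
- slim_stand: Desk stand for a label roll, fixed to the table: dark round steel base plate 86 mm in diameter and 8 mm thick with one upright bright steel post in its middle, 15 mm in diameter, straight up to 54 mm above the table and then tapering to a 7 mm wide tip at 73 mm. Origin: centre of the base's underside, on the post's axis, at table height; z up along the post.
- thick_stand: Desk stand like the other, fixed to the table, same base plate (86 mm in diameter, 8 mm thick), but with a thick post 32 mm in diameter, straight up to 47 mm above the table and then tapering to a 12 mm wide tip at 66 mm. Origin: centre of the base's underside, on the post's axis, at table height; z up along the post.
- small_core_roll: Loose roll of white paper labels lying flat (axis upright), 64 mm outer diameter, 38 mm high, with a narrow round through-hole of 25 mm (brown card core). About 0.14 kg. Goes on the slim post; too narrow for the thick one. Origin: centre of the underside; z up along its axis. Any yaw is alike.
- large_core_roll: Loose roll of white paper labels lying flat (axis upright), 64 mm outer diameter, 30 mm high, with a wide round through-hole of 42 mm (brown card core). About 0.14 kg. Belongs on the thick post. Origin: centre of the underside; z up along its axis. Any yaw is alike.
- small_keeper: Loose grey plastic keeper collar, lying flange down: flange 48 mm in diameter and 5 mm thick, on it a ribbed hub 38 mm in diameter and 21 mm high (26 mm in all), through-hole 25 mm. About 0.06 kg. Take it by the hub. It goes over the slim post, on top of the small-core roll. Origin: centre of the flange's underside; z up along its axis, from flange to hub. Any yaw is alike.
- large_keeper: Loose grey plastic keeper collar, lying flange down: flange 62 mm in diameter and 5 mm thick, on it a ribbed hub 54 mm in diameter and 21 mm high (26 mm in all), through-hole 42 mm. About 0.06 kg. Take it by the hub. It goes over the thick post, on top of the large-core roll. Origin: centre of the flange's underside; z up along its axis, from flange to hub. Any yaw is alike.
- stapler: Loose desk stapler, black with a red arm, 150 mm long (its y axis), 36 mm wide (its x axis), 52 mm high, lying in the middle among the other things. Not part of the job: leave it. Origin: centre of its underside; z up.
Things that resemble listed ones, but are neither listed nor needed, are in the scene too. Leave any turquoise look-alike of the small_core_roll alone. What is shaped like the small_keeper but purple is not meant.

How it is judged (in metres and radians):
At the end, for the whole second after the job is handed in: Each roll is on its own post (small core slim, large core thick), resting on the base plate, and its keeper over the same post, flange down on the roll: each within 10 mm of the post axis, 4 mm of its seat height and 0.12 rad of upright, released and at rest (horizontal distance between each of small_core_roll, small_keeper and slim_stand below 0.01 m and z of small_core_roll in the frame of slim_stand between 0.004 and 0.012 m and angle between each of small_core_roll, small_keeper, large_core_roll, large_keeper's own z axis and vertical below 0.12 rad and linear speed of each of small_core_roll, small_keeper, large_core_roll, large_keeper below 0.02 m/s and angular speed of each of small_core_roll, small_keeper, large_core_roll, large_keeper below 0.2 rad/s and z of small_keeper in the frame of slim_stand between 0.042 and 0.05 m and horizontal distance between each of large_core_roll, large_keeper and thick_stand below 0.01 m and z of large_core_roll in the frame of thick_stand between 0.004 and 0.012 m and z of large_keeper in the frame of thick_stand between 0.034 and 0.042 m); the robot touches nothing.
It fails at once if the stapler is shoved more than 40 mm from where it lay (distance of stapler from where it was at the start of the episode above 0.04 m).
It also fails if it takes over 96 s, if anything falls off the work surface, if the arm or the gripper's body presses on something with over 40 N, if the wrist force passes 120 N, or if a joint passes its speed limit or range.

## Working session

There is one attempt and no reset: what is moved stays moved. The work goes in short steps, Python scripts to look and compute and a tool call to move; the robot and the scene stay as the last step left them, time stands still between calls to the robot, and variables do not carry over. Pictures are saved under pics/ and viewed, at most 14 in all, crops included, and the job is handed in when it is done.

Besides the shell and the picture viewer there is one more tool, called as name(argument=value, ...) on one line, values as JSON. drive_tool: Moves the arm, as the interface text tells. Its arguments: {"type":"object","properties":{"dp":{"type":"array","items":{"type":"array","items":{"type":"number"}}},"twist":{"type":"array","items":{"type":"number"}},"gripper":{"type":"array","items":{"type":"number"}},"force":{"type":"number"}},"required":["dp","twist","gripper"]}

```bash
mkdir -p pics; ls
cat > h.py <<'E'
import numpy as np, cv2
from cell import telemetry, optics, ticket, bot
def snap(n,f):
    p,d=optics.camera(n); cv2.imwrite(f'pics/{f}.png',p[:,:,::-1]); np.savez(f'pics/{f}.npz',p=p,d=d); return p,d
def pts(n,d):
    c=optics.calibration(n); K=np.array(c['K'],float); k1=c['k1']
    h,w=d.shape; u,v=np.meshgrid(np.arange(w),np.arange(h))
    dist=np.array([k1,0,0,0,0],float)
    s=cv2.undistortPoints(np.stack([u,v],-1).reshape(-1,1,2).astype(float),K,dist).reshape(h,w,2)
    R,_=cv2.Rodrigues(np.array(c['rvec'],float)); t=np.array(c['tvec'],float).ravel()
    pc=np.dstack([s,np.ones((h,w))])*d[:,:,None]
    return (pc-t)@R, s, R, t
def ray(n,u,v,z):
    c=optics.calibration(n); K=np.array(c['K'],float)
    s=cv2.undistortPoints(np.array([[[u,v]]],float),K,np.array([c['k1'],0,0,0,0],float)).ravel()
    R,_=cv2.Rodrigues(np.array(c['rvec'],float)); t=np.array(c['tvec'],float).ravel()
    o=-R.T@t; dd=R.T@np.array([s[0],s[1],1]); return o+dd*(z-o[2])/dd[2]
E
python3 - <<'E'
from h import *
s=telemetry.get_state(); print(s); print(bot.grasp_offset)
for n in('top','side'):
    snap(n,n+'0'); c=optics.calibration(n); R,_=cv2.Rodrigues(np.array(c['rvec'],float)); print(n,c['K'],c['k1'],-R.T@np.array(c['tvec']).ravel())
E
```

```text
pics
{'t': 0.0, 'joints': array([-8.34500444e+01,  3.02775119e+01,  8.21556983e+01,  8.51928126e-04,
        6.76886196e+01, -1.02284312e+01]), 'joint_velocities': array([0.07172285, 0.02449136, 0.1114813 , 0.05510219, 0.05895911,
       0.01117374]), 'joint_torque': array([-7.45770012e-05, -4.40043926e+01, -1.76592153e+01,  6.33546431e-02,
        5.80195687e-02, -1.67822591e-04]), 'ee_pos': array([ 180.35597409, -597.65822288,  221.59104013]), 'ee_rot': array([-1.79880246e+02, -2.24086235e-02,  1.67780391e+01]), 'wrist_force': array([-0.17808752, -0.0107819 , -0.26516404]), 'torque': array([ 0.04186892, -0.01441397,  0.02856523]), 'finger_force': 0.0, 'width': 1.0007466119217812}
18.700000000000003
top [[531.31141428   0.         285.14312254]
 [  0.         531.31141428 208.26129955]
 [  0.           0.           1.        ]] -0.11128269995485457 [ 426.80432926  343.4937829  1125.52209088]
side [[418.91510898   0.         283.94658747]
 [  0.         418.91510898 214.0259125 ]
 [  0.           0.           1.        ]] 0.027199976041518508 [127.88863462 910.58361325 535.24853926]
```

View pics/top0.png

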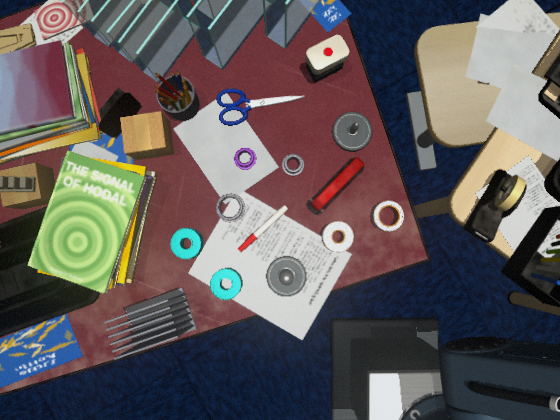

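View pics/side0.png

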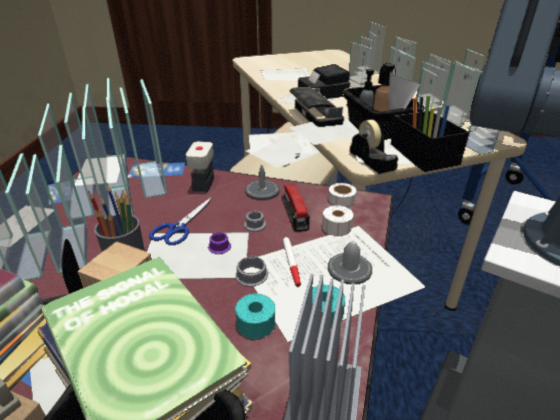

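The top view shows the slim stand at (352,131), the thick stand at (286,276), and the stapler at (337,184). The white rolls are at (338,236), with the narrow hole, and (388,215), with the wide hole. The grey keepers are small at (292,164) and large at (230,207). The purple and turquoise items are the decoys.

```bash
cat >> h.py <<'E'
def circ(P,u,v,zl,zh,r=26,rad=60):
    w=P[max(0,v-r):v+r+1,u-r:u+r+1].reshape(-1,3); w=w[(w[:,2]>zl)&(w[:,2]<zh)]
    m=np.median(w,0)
    w=w[np.hypot(*(w-m)[:,:2].T)<rad]
    (x,y),R=cv2.minEnclosingCircle(w[:,:2].astype(np.float32)); return round(x,1),round(y,1),round(R,1),len(w),np.round(np.median(w[:,2]),1)
E
python3 - <<'E'
from h import *
d=np.load('pics/top0.npz')['d']; P,*_=pts('top',d)
for n,u,v,zl,zh in [('slim base',352,131,4,13),('slim post',352,131,25,90),('thick base',286,276,4,13),('thick post',286,276,25,90),('roll L',338,236,20,50),('roll R',388,215,20,50),('smk',292,164,18,35),('lgk',230,207,18,35),('stapler',337,184,25,65),('purple',245,158,18,35),('turqA',186,243,20,50),('turqB',226,284,20,50)]:
    try: print(n,circ(P,u,v,zl,zh))
    except Exception as e: print(n,e)
print(P[330:335:4,250:340:40], ray('top',286,276,8))
p=np.load('pics/top0.npz')['p']
big=cv2.resize(p[110:310,200:420],None,fx=3.6,fy=3,interpolation=cv2.INTER_CUBIC) ; cv2.imwrite('pics/crop.png',big[:,:,::-1])
E
```

```text
slim base (663.4, 199.7, 57.3, 1115, np.float64(7.7))
slim post (635.7, 195.0, 33.4, 65, np.float64(57.3))
thick base (355.3, 332.2, 56.7, 1042, np.float64(7.4))
thick post (354.0, 334.0, 16.0, 199, np.float64(54.1))
roll L (446.6, 240.9, 46.7, 669, np.float64(37.5))
roll R (481.0, 123.5, 32.7, 475, np.float64(29.5))
smk (589.7, 321.0, 19.4, 159, np.float64(24.8))
lgk (497.9, 453.1, 27.8, 232, np.float64(24.1))
stapler (544.0, 232.2, 59.9, 683, np.float64(48.1))
purple (603.1, 422.8, 19.8, 166, np.float64(25.1))
turqA (421.4, 541.3, 32.8, 701, np.float64(37.0))
turqB (340.2, 458.5, 32.3, 681, np.float64(37.0))
[[[ 116.72623787  453.04642646 -741.47770983]
  [ 240.61382909  325.35816449    1.47997841]
  [ 125.84178193  177.91043281 -693.02400177]]

 [[ 101.58059043  453.36141582 -748.28369787]
  [ 104.18976518  313.35318147 -737.97768837]
  [ 112.94199907  178.22574304 -688.86608582]]] [354.41838659 334.43091806   8.        ]
```

View pics/crop.png

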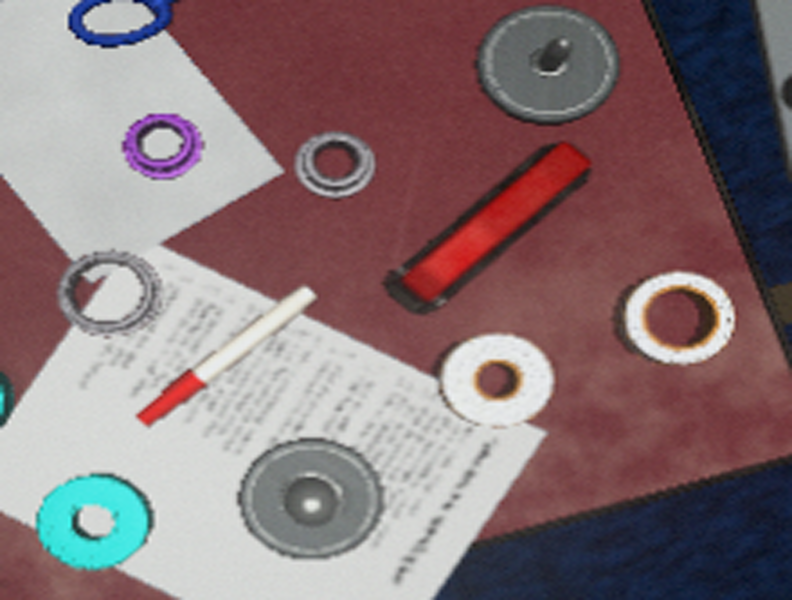

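The crop confirms it: the small core is the left white roll, the large core is the right one. Next I refine the centres and check heights along the approach path.

```bash
cat >> h.py <<'E'
def fit(P,x0,y0,zl,zh,rad):
    # rim circle centre: points in height band near the guess, enclosing circle
    w=P.reshape(-1,3); c=np.array([x0,y0])
    for _ in range(4):
        q=w[(w[:,2]>zl)&(w[:,2]<zh)&(np.hypot(*(w[:,:2]-c).T)<rad)]
        (x,y),R=cv2.minEnclosingCircle(q[:,:2].astype(np.float32)); c=np.array([x,y])
    return np.round([x,y,R],1),len(q)
def go(x,y,z,dyaw=0,s=None):
    # shift in tool axes (m) from present measured pose
    from scipy.spatial.transform import Rotation as Ro
    s=s or telemetry.get_state(); R=Ro.from_euler('xyz',s['ee_rot'],degrees=True).as_matrix()
    return np.round(R.T@(np.array([x,y,z])-s['ee_pos'])/1000,4)
E
python3 - <<'E'
from h import *
d=np.load('pics/top0.npz')['d']; P,*_=pts('top',d)
print('slimbase',fit(P,663,192,4,14,50),'thickbase',fit(P,355,333,4,14,50))
print('slimpost',fit(P,655,192,18,55,25),'tip',fit(P,655,192,60,80,20),'thickpost',fit(P,355,333,25,47,25),fit(P,355,333,58,70,14))
print('S',fit(P,446,241,30,45,38),'L',fit(P,481,123.5,22,36,38),'sk',fit(P,590,321,18,32,25),'lk',fit(P,498,453,18,32,33))
w=P[140:225,300:375].reshape(-1,3); w=w[(w[:,2]>36)&(w[:,2]<62)]
w=w[np.hypot(w[:,0]-560,w[:,1]-240)<90]; print('stapler',cv2.minAreaRect(w[:,:2].astype(np.float32)),cv2.boxPoints(cv2.minAreaRect(w[:,:2].astype(np.float32))))
# heights grid
w=P.reshape(-1,3)[(d>0).ravel()]
for x in range(100,900,100): print(x,[int(max([-999]+list(w[(abs(w[:,0]-x)<50)&(abs(w[:,1]-y)<50),2]))) for y in range(-600,801,100)])
E
```

```text
slimbase (array([666.3, 192.9,  46.9]), 1112) thickbase (array([354.8, 328.6,  48.8]), 1040)
slimpost (array([663. , 196.3,   7.2]), 34) tip (array([662.4, 195.5,   5.8]), 25) thickpost (array([354. , 334. ,  15.9]), 19) (array([354.3, 333. ,  11.2]), 59)
S (array([437.6, 228.4,  32.3]), 653) L (array([481. , 123.5,  32.7]), 464) sk (array([589.7, 321. ,  19.4]), 159) lk (array([497.9, 453.1,  27.8]), 232)
stapler ((543.1865234375, 230.796630859375), (29.078386306762695, 139.77789306640625), 45.27354431152344) [[483.30063 269.64935]
 [582.60925 171.28445]
 [603.0724  191.94391]
 [503.7638  290.3088 ]]
100 [-724, -725, -723, -725, -627, -215, 61, 304, 7, -726, -727, -727, -729, -728, 4]
200 [-725, -373, -724, -726, -631, -627, 476, 386, -1, 5, -1, 170, 171, 169, 6]
300 [-999, -602, -726, 22, 174, 393, 463, 357, 5, 64, 42, 171, 172, 169, 126]
400 [-999, -733, -722, 22, 178, 101, 19, 29, 42, 68, 42, 43, 129, 132, 131]
500 [-999, -999, -999, 27, 109, 113, 48, 37, 56, 57, 29, 43, 132, 133, 132]
600 [-999, -999, -999, 32, 109, 104, 3, 6, 52, 30, 33, 5, 131, 132, 142]
700 [-999, -999, -738, 38, 39, 14, -112, 6, 74, 12, 14, 160, 167, 140, 142]
800 [-999, -999, -726, 38, 80, 14, -111, 0, 105, 228, 231, 230, 191, 186, 144]
```

Run:
```python
from h import *
d=np.load('pics/top0.npz')['d']; P,*_=pts('top',d)
for v in range(300,420,14): print(v,[tuple(int(a) for a in P[v,u]) for u in range(320,560,34)])
for n,(u,v) in dict(markred=(242,247),markwhite=(285,208)).items(): print(n,ray('top',u,v,8))
c=optics.calibration('top')
print(cv2.projectPoints(np.array([[0,0,0],[0,0,300],[0,-300,500.]]),np.array(c['rvec'],float),np.array(c['tvec'],float),np.array(c['K']),np.array([c['k1'],0,0,0.]))[0].reshape(-1,2))
print(ray('top',351,121,73),ray('side',262,167,73))
```

```text
300 [(303, 262, -2), (222, 88, -747), (223, -29, -735), (222, -150, -735), (222, -271, -732), (220, -398, -738), (233, -465, -609), (306, -230, 55)]
314 [(173, 208, -741), (174, 90, -735), (173, -31, -743), (172, -152, -743), (171, -274, -742), (169, -400, -745), (168, -526, -742), (214, -468, -390)]
328 [(124, 208, -740), (142, 104, -630), (141, -9, -636), (138, -126, -646), (123, -272, -735), (120, -399, -742), (119, -521, -730), (115, -655, -738)]
342 [(75, 208, -741), (104, 110, -585), (109, 6, -556), (109, -101, -552), (262, 57, 261), (269, 14, 299), (269, -38, 305), (64, -655, -738)]
356 [(27, 208, -739), (69, 116, -540), (108, 46, -354), (111, -45, -337), (251, 75, 315), (258, 36, 354), (264, 0, 387), (270, -35, 419)]
370 [(-22, 207, -741), (27, 116, -534), (151, 113, -17), (150, 39, -17), (229, 74, 313), (241, 41, 368), (252, 12, 416), (262, -11, 463)]
384 [(-72, 207, -746), (-17, 115, -539), (124, 116, -2), (123, 43, -2), (207, 73, 311), (220, 40, 365), (232, 11, 414), (243, -13, 461)]
398 [(-118, 207, -733), (-55, 118, -518), (96, 117, 2), (95, 44, 3), (184, 72, 310), (199, 39, 362), (218, 19, 432), (228, -7, 471)]
412 [(-169, 206, -739), (-100, 117, -520), (65, 116, 0), (67, 46, 11), (160, 69, 302), (178, 38, 362), (192, 9, 411), (205, -16, 457)]
markred [414.54842657 427.13996972   8.        ]
markwhite [497.11861766 337.30078683   8.        ]
[[441.41468499 441.11620572]
 [495.21058985 507.88007789]
 [739.75475457 542.56117526]]
[669.59912857 205.5171902   73.        ] [653.81048069 207.09614402  73.        ]
```

drive_tool(dp=[[0.035,-0.007,-0.018],[0.075,-0.014,-0.036],[0.112,-0.021,-0.054],[0.15,-0.028,-0.072],[0.186,-0.035,-0.088]], twist=[-5.6,-11.3,-16.9,-22.6,-28.2], gripper=[1,1,1,1,1])

```text
t: 0.52
ee_pos: [347.8, -511.0, 310.2]
ee_rot: [-180.0, -0.0, 45.2]
wrist_force: [0.9, -0.5, -0.4]
width: 1.0
finger_force: 0.0
```

drive_tool(dp=[[0.04,-0.003,0],[0.08,-0.006,0],[0.12,-0.009,0],[0.16,-0.012,0],[0.2,-0.015,0]], twist=[0,0,0,0,0], gripper=[1,1,1,1,1])

```text
t: 0.93
ee_pos: [478.3, -358.2, 309.3]
ee_rot: [-179.9, -0.0, 45.0]
wrist_force: [1.6, -1.0, 0.5]
width: 1.0
finger_force: 0.0
```

drive_tool(dp=[[0.035,-0.021,0],[0.07,-0.042,0],[0.105,-0.063,0],[0.14,-0.084,0],[0.175,-0.105,0]], twist=[0,0,0,0,0], gripper=[1,1,1,1,1])

```text
t: 1.35
ee_pos: [527.0, -160.0, 309.3]
ee_rot: [-179.9, 0.0, 45.0]
wrist_force: [0.6, -0.8, 0.6]
width: 0.998
finger_force: 0.0
```

drive_tool(dp=[[0.028,-0.028,0],[0.056,-0.056,0],[0.084,-0.084,0],[0.112,-0.112,0],[0.14,-0.14,0]], twist=[0,0,0,0,0], gripper=[1,1,1,1,1])

```text
t: 1.77
ee_pos: [526.5, 37.8, 309.3]
ee_rot: [-180.0, 0.0, 45.0]
wrist_force: [0.2, 0.3, 0.2]
width: 0.998
finger_force: 0.0
```

drive_tool(dp=[[0.0143,-0.039,0],[0.0286,-0.078,0],[0.043,-0.117,0],[0.0572,-0.156,0],[0.072,-0.195,0]], twist=[0,0,0,0,0], gripper=[1,1,1,1,1])

```text
t: 2.18
ee_pos: [438.8, 226.2, 309.4]
ee_rot: [-180.0, 0.0, 45.0]
wrist_force: [1.6, 0.1, 0.2]
width: 1.003
finger_force: 0.0
```

drive_tool(dp=[[0,-0.002,0.04],[0,-0.002,0.08],[0,-0.002,0.12],[0,-0.002,0.16],[0,-0.002,0.2]], twist=[0,0,0,0,0], gripper=[1,1,1,1,1])

```text
t: 2.6
ee_pos: [438.6, 226.3, 108.2]
ee_rot: [180.0, -0.0, 45.0]
wrist_force: [0.8, 0.4, -0.7]
width: 0.995
finger_force: 0.0
```

Run:
```python
from h import *
p,d=snap('top','top1'); p2,d2=snap('side','side1')
c=np.hstack([cv2.resize(p[180:300,260:420],(400,300)),cv2.resize(p2[160:300,250:420],(400,300))]); cv2.imwrite('pics/c1.png',c[:,:,::-1])
print(go(437.8,228.4,8))
```

```text
[0.0072 0.0012 0.0952]
```

View pics/c1.png

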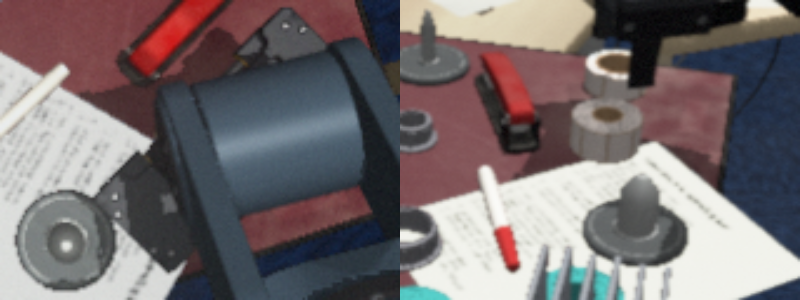

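The top crop shows the gripper hiding the roll. In the side crop one finger is visible at crop (642,60) above the roll (606,128). I'll check by projection.

Run:
```python
from h import *
s=telemetry.get_state();print(s['t'],s['ee_pos'],s['ee_rot'],s['joints'])
c=optics.calibration('side')
P=np.array([s['ee_pos'],s['ee_pos']+[-31,31,0],s['ee_pos']+[31,-31,0],[437.8,228.4,38]],float)
uv=cv2.projectPoints(P,np.array(c['rvec'],float),np.array(c['tvec'],float),np.array(c['K']),np.array([c['k1'],0,0,0.]))[0].reshape(-1,2); print((uv-[250,160])*[400/170,300/140]+[400,0])
P,*_=pts('side',np.load('pics/side1.npz')['d']); print(fit(P,438,228,30,45,36),fit(P,481,123,22,36,36))
```

```text
2.7 [433.45294146 224.58462352 103.32841077] [-179.49923964    0.84967154   44.97897056] [ 1.42497781e+01  3.12389829e+01  1.07009026e+02 -5.43629564e-03
  4.27382316e+01  5.92785452e+01]
[[620.92169517  55.28287402]
 [637.39895328  79.17053265]
 [605.76567449  33.29811049]
 [608.24546915 112.56517672]]
(array([438.9, 232.4,  33. ]), 432) (array([484. , 126.5,  32.3]), 172)
```

drive_tool(dp=[[0.002,-0.0025,0.03],[0.002,-0.0025,0.06],[0.002,-0.0025,0.08],[0.002,-0.0025,0.093],[0.002,-0.0025,0.093]], twist=[0,0,0,0,0], gripper=[1,1,1,1,1])

```text
t: 3.12
ee_pos: [438.8, 229.2, 16.6]
ee_rot: [-180.0, 0.1, 45.0]
wrist_force: [0.3, -0.3, 0.1]
width: 1.002
finger_force: 0.0
```

drive_tool(dp=[[0,0,0],[0,0,0],[0,0,0],[0,0,0],[0,0,0]], twist=[0,0,0,0,0], gripper=[0.3,0.3,0.3,0.3,0.3], force=15)

```text
t: 3.53
ee_pos: [439.3, 229.5, 18.0]
ee_rot: [179.9, -0.1, 45.0]
wrist_force: [0.3, -0.4, 7.5]
width: 0.742
finger_force: 15.0
```

drive_tool(dp=[[0,0,0],[0,0,-0.02],[0,0,-0.05],[0,0,-0.09],[0,0,-0.125]], twist=[0,0,0,0,0], gripper=[0.3,0.3,0.3,0.3,0.3], force=25)

```text
t: 3.95
ee_pos: [437.9, 229.0, 143.2]
ee_rot: [-180.0, 0.1, 45.0]
wrist_force: [1.1, 0.2, -1.3]
width: 0.734
finger_force: 25.0
```

Run:
```python
from h import *
p,d=snap('top','top2'); p2,d2=snap('side','side2')
s=telemetry.get_state();print(s['t'],s['ee_pos'],s['ee_rot'],s['wrist_force'],s['width'])
c=np.hstack([cv2.resize(p[80:300,260:420],(400,550)),cv2.resize(p2[110:300,240:400],(400,475))[:550] if 0 else cv2.resize(p2[110:330,240:400],(400,550))]); cv2.imwrite('pics/c2.png',c[:,:,::-1])
```

```text
4.05 [442.27461365 230.38990119 146.90303161] [179.64681462  -0.60903611  44.99312847] [ 0.90259089 -0.13006558 -0.85018873] 0.7349164328926603
```

View pics/c2.png

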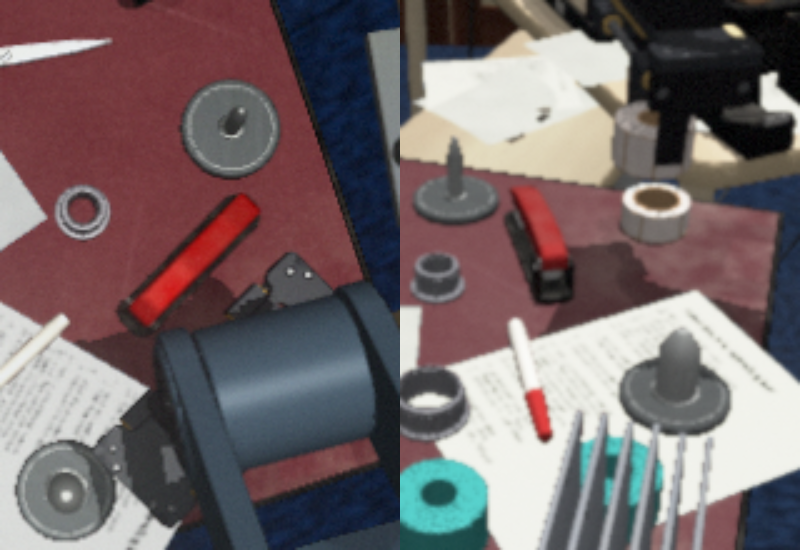

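The roll is held by the fingers in the side crop at (645,140). The slim stand base sits at top crop (230,130), with its tip at about (241,109).

Run:
```python
from h import *
print(ray('top',352,131.8,8),ray('side',262.6,188.4,8),ray('top',356,123.5,73),ray('side',262,165.5,73))
d=np.load('pics/top0.npz'); P,*_=pts('top',d['d'])
# base rim: grid of heights in 5..12 around 660,195: extents in x and y
w=P.reshape(-1,3)
for nm,cx,cy in(('slim',662,195),('thick',354,333)):
    q=w[(w[:,2]>5)&(w[:,2]<14)&(np.hypot(w[:,0]-cx,w[:,1]-cy)<48)]
    print(nm,q[:,:2].mean(0),np.percentile(q[:,0],[1,99]).mean(),np.percentile(q[:,1],[1,99]).mean())
s=telemetry.get_state(); print(s['ee_pos'])
```

```text
[661.11605368 195.00544011   8.        ] [660.33965813 197.99291057   8.        ] [664.58284709 195.4256824   73.        ] [658.27133898 200.98779295  73.        ]
slim [663.71515513 195.795294  ] 664.0061427042409 195.89566522218075
thick [354.47071624 333.41242348] 354.550527695077 334.33987123843747
[442.27461365 230.38990119 146.90303161]
```

drive_tool(dp=[[0.022,0.03,0],[0.046,0.062,0],[0.07,0.094,0],[0.094,0.126,0],[0.118,0.158,0]], twist=[0,0,0,0,0], gripper=[0.3,0.3,0.3,0.3,0.3])

```text
t: 4.47
ee_pos: [634.4, 200.3, 140.5]
ee_rot: [-179.9, 0.1, 45.0]
wrist_force: [1.2, 1.0, -1.1]
width: 0.731
finger_force: 25.0
```

drive_tool(dp=[[0.01,0.014,0],[0.017,0.0235,0],[0.017,0.0235,0],[0.017,0.0235,0.01],[0.017,0.0235,0.02]], twist=[0,0,0,0,0], gripper=[0.3,0.3,0.3,0.3,0.3])

```text
t: 4.88
ee_pos: [660.8, 196.4, 120.5]
ee_rot: [-179.9, 0.1, 45.0]
wrist_force: [-0.5, 0.3, -1.8]
width: 0.734
finger_force: 25.0
```

Run:
```python
from h import *
p2,d2=snap('side','side3')
s=telemetry.get_state();print(s['t'],s['ee_pos'],s['ee_rot'],s['wrist_force'],s['width'])
cv2.imwrite('pics/c3.png',cv2.resize(p2[80:240,190:370],None,fx=3.5,fy=3.5)[:,:,::-1])
```

```text
4.9333 [658.67846155 196.24029941 117.68491544] [-179.74145371    0.32480052   45.0046081 ] [-1.26464663  0.10072852 -2.92955415] 0.7351408238308768
```

View pics/c3.png

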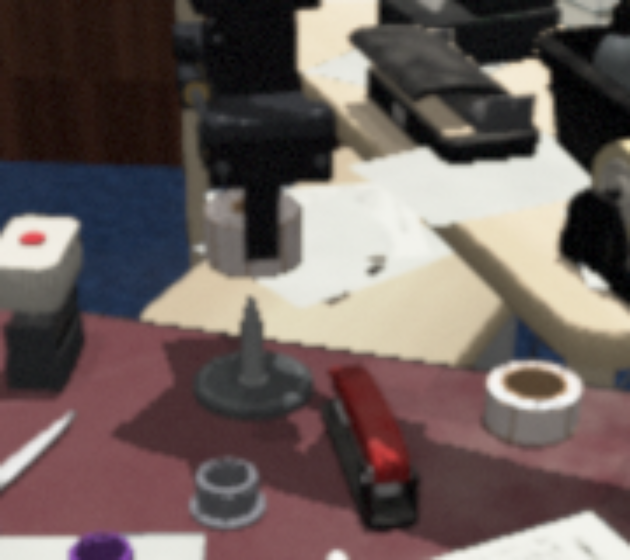

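The side crop shows the roll (252,235) directly above the post tip (252,300).

drive_tool(dp=[[0.001,0.001,0.012],[0.001,0.001,0.026],[0.001,0.001,0.04],[0.001,0.001,0.055],[0.001,0.001,0.07]], twist=[0,0,0,0,0], gripper=[0.3,0.3,0.3,0.3,0.3])

```text
t: 5.35
ee_pos: [662.8, 196.5, 50.1]
ee_rot: [-180.0, 0.1, 45.0]
wrist_force: [0.5, 0.1, -1.8]
width: 0.734
finger_force: 25.0
```

drive_tool(dp=[[0,0,0.008],[0,0,0.016],[0,0,0.021],[0,0,0.024],[0,0,0.024]], twist=[0,0,0,0,0], gripper=[0.3,0.3,0.3,0.3,0.3])

```text
t: 5.77
ee_pos: [663.6, 196.3, 27.2]
ee_rot: [-180.0, 0.0, 45.0]
wrist_force: [0.4, 0.7, -1.2]
width: 0.738
finger_force: 25.0
```

drive_tool(dp=[[0,0,0.002],[0,0,0.002],[0,0,0.002],[0,0,0.002],[0,0,0.002]], twist=[0,0,0,0,0], gripper=[0.3,0.3,0.9,0.9,0.9])

```text
t: 6.18
ee_pos: [664.3, 196.3, 26.4]
ee_rot: [180.0, -0.1, 45.0]
wrist_force: [-0.1, -0.2, 0.7]
width: 0.878
finger_force: 0.0
```

drive_tool(dp=[[0,0,0],[0,0,-0.02],[0,0,-0.05],[0,0,-0.09],[0,0,-0.13]], twist=[0,0,0,0,0], gripper=[0.9,0.9,0.9,0.9,0.9])

```text
t: 6.6
ee_pos: [662.8, 196.1, 156.1]
ee_rot: [-179.9, 0.1, 45.0]
wrist_force: [0.8, 0.2, 0.1]
width: 0.949
finger_force: 0.0
```

drive_tool(dp=[[-0.036,-0.0154,0],[-0.072,-0.031,0],[-0.107,-0.046,0],[-0.143,-0.062,0],[-0.179,-0.077,0]], twist=[0,0,0,0,0], gripper=[1,1,1,1,1])

```text
t: 7.02
ee_pos: [481.0, 123.8, 156.2]
ee_rot: [180.0, -0.0, 45.0]
wrist_force: [-0.0, -0.1, -0.2]
width: 0.999
finger_force: 0.0
```

drive_tool(dp=[[0,0,0.01],[0,0,0.045],[0,0,0.08],[0,0,0.11],[0,0,0.13]], twist=[0,0,0,0,0], gripper=[1,1,1,1,1])

```text
t: 7.43
ee_pos: [482.0, 124.1, 23.9]
ee_rot: [-179.9, 0.1, 45.0]
wrist_force: [-0.1, 0.0, -0.4]
width: 0.999
finger_force: 0.0
```

Run:
```python
from h import *
p,d=snap('top','top4'); p2,d2=snap('side','side4')
s=telemetry.get_state();print(s['t'],s['ee_pos'])
P,*_=pts('top',d); print('roll on slim',fit(P,663,196,38,56,36))
P,*_=pts('side',d2); print(fit(P,663,196,38,56,36))
cv2.imwrite('pics/c4.png',cv2.resize(p2[140:260,220:390],None,fx=4,fy=4)[:,:,::-1])
```

```text
7.5333 [480.69238191 124.03418878  23.24096536]
roll on slim (array([664.2, 196.2,  32.8]), 688)
(array([662.4, 197.6,  33.3]), 297)
```

View pics/c4.png

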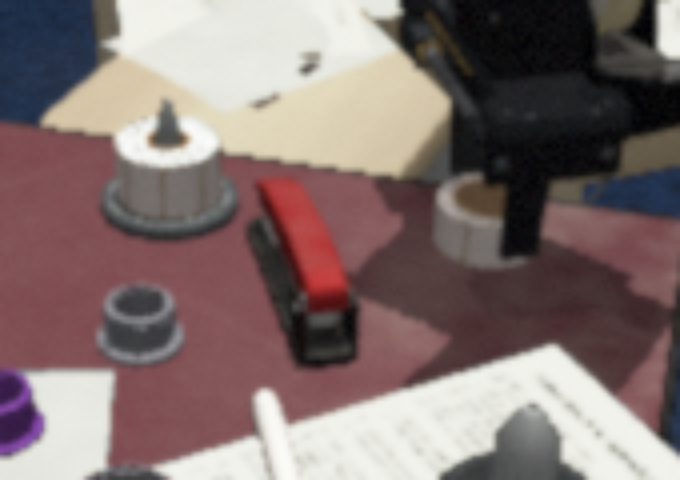

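The small-core roll is seated on the slim post (168,165), and the fingers straddle the large-core roll (480,215). I lower a little more and grip.

drive_tool(dp=[[0,0,0.006],[0,0,0.013],[0,0,0.013],[0,0,0.013],[0,0,0.013]], twist=[0,0,0,0,0], gripper=[1,1,1,0.3,0.3], force=15)

```text
t: 7.95
ee_pos: [483.3, 124.3, 13.6]
ee_rot: [179.9, -0.1, 45.0]
wrist_force: [-0.8, 1.0, -1.2]
width: 0.918
finger_force: 0.0
```

drive_tool(dp=[[0,0,0],[0,0,0],[0,0,0],[0,0,0],[0,0,0]], twist=[0,0,0,0,0], gripper=[0.3,0.3,0.3,0.3,0.3], force=25)

```text
t: 8.37
ee_pos: [483.0, 124.3, 13.2]
ee_rot: [180.0, -0.0, 45.0]
wrist_force: [-0.3, -0.4, 4.7]
width: 0.728
finger_force: 25.0
```

drive_tool(dp=[[0,0,-0.01],[0,0,-0.035],[0,0,-0.07],[0,0,-0.1],[0,0,-0.13]], twist=[0,0,0,0,0], gripper=[0.3,0.3,0.3,0.3,0.3])

```text
t: 8.78
ee_pos: [482.0, 124.2, 144.3]
ee_rot: [-180.0, 0.0, 45.0]
wrist_force: [-0.2, 0.9, -1.2]
width: 0.727
finger_force: 25.0
```

drive_tool(dp=[[0.009,-0.038,0],[0.018,-0.077,0],[0.028,-0.116,0],[0.037,-0.155,0],[0.047,-0.194,0]], twist=[0,0,0,0,0], gripper=[0.3,0.3,0.3,0.3,0.3])

```text
t: 9.2
ee_pos: [377.2, 295.6, 143.2]
ee_rot: [-180.0, 0.0, 44.9]
wrist_force: [0.2, 0.7, -1.4]
width: 0.721
finger_force: 25.0
```

drive_tool(dp=[[0.0055,-0.022,0],[0.0108,-0.0443,0],[0.0108,-0.0443,0.01],[0.0108,-0.0443,0.03],[0.0108,-0.0443,0.045]], twist=[0,0,0,0,0], gripper=[0.3,0.3,0.3,0.3,0.3])

```text
t: 9.62
ee_pos: [354.5, 334.2, 97.6]
ee_rot: [180.0, -0.0, 45.1]
wrist_force: [0.1, 0.3, -1.3]
width: 0.725
finger_force: 25.0
```

Run:
```python
from h import *
p2,d2=snap('side','side5')
s=telemetry.get_state();print(s['t'],s['ee_pos'],s['wrist_force'])
P,*_=pts('side',np.load('pics/side4.npz')['d']); print(fit(P,354,333,4,14,48),fit(P,354,333,40,64,20))
cv2.imwrite('pics/c5.png',cv2.resize(p2[170:310,270:430],None,fx=4,fy=4)[:,:,::-1])
```

```text
9.6667 [353.0602582  332.86984769  95.16556052] [-0.52063695 -0.0403157  -1.98163386]
(array([354.1, 338.1,  43.9]), 828) (array([354.5, 338.1,  16.5]), 226)
```

View pics/c5.png

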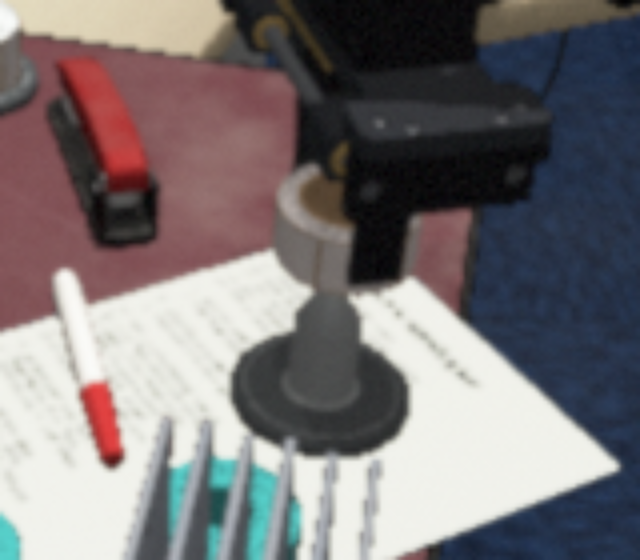

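The image suggests the held roll (346,235) sits slightly right of the post axis (325,300), so I measure the roll with depth.

Run:
```python
from h import *
from scipy.optimize import least_squares
f=np.load('pics/side5.npz'); P,*_=pts('side',f['d']); p=f['p'].astype(int)
m=(P[...,2]>88)&(P[...,2]<106)&(np.hypot(P[...,0]-354,P[...,1]-333)<45)&(p.sum(2)>230)
q=P[m]; v,u=np.nonzero(m); print(len(q),u.min(),u.max(),v.min(),v.max(),q.min(0),q.max(0))
r=least_squares(lambda c:np.hypot(q[:,0]-c[0],q[:,1]-c[1])-32,[354,333],loss='soft_l1'); print(r.x,np.abs(r.fun).mean())
P4,*_=pts('side',np.load('pics/side4.npz')['d']); w=P4.reshape(-1,3); w=w[(w[:,2]>14)&(w[:,2]<44)&(np.hypot(w[:,0]-354,w[:,1]-335)<22)]
r=least_squares(lambda c:np.hypot(w[:,0]-c[0],w[:,1]-c[1])-16,[354,333],loss='soft_l1'); print('post',r.x,len(w),np.abs(r.fun).mean())
c=optics.calibration('side'); print(cv2.projectPoints(np.array([[354,333,66],[354,333,8.],[354,333,98]]),np.array(c['rvec'],float),np.array(c['tvec'],float),np.array(c['K']),np.array([c['k1'],0,0,0.]))[0].reshape(-1,2))
```

```text
219 338 375 220 242 [317.41524654 320.92485039  88.04367935] [383.94214441 367.87300661 105.89880252]
[353.01493088 333.66993851] 1.3984095794100246
post [355.04822927 335.78011192] 222 0.8193569428488702
[[354.08459542 240.7109503 ]
 [350.98068854 264.83927641]
 [355.91839261 226.50478048]]
```

drive_tool(dp=[[0.0035,0,0.006],[0.0035,0,0.015],[0.0035,0,0.025],[0.0035,0,0.035],[0.0035,0,0.045]], twist=[0,0,0,0,0], gripper=[0.3,0.3,0.3,0.3,0.3])

```text
t: 10.08
ee_pos: [357.9, 336.1, 52.0]
ee_rot: [180.0, -0.0, 45.0]
wrist_force: [0.4, 1.2, -1.4]
width: 0.726
finger_force: 25.0
```

drive_tool(dp=[[0,0,0.008],[0,0,0.016],[0,0,0.022],[0,0,0.027],[0,0,0.029]], twist=[0,0,0,0,0], gripper=[0.3,0.3,0.3,0.3,0.3])

```text
t: 10.5
ee_pos: [357.4, 335.9, 22.9]
ee_rot: [-180.0, 0.1, 45.0]
wrist_force: [-0.3, -0.2, 0.4]
width: 0.726
finger_force: 25.0
```

Force has just begun to change, so the roll is at the seat. Release and rise.

drive_tool(dp=[[0,0,0.001],[0,0,0.001],[0,0,0.001],[0,0,0.001],[0,0,0.001]], twist=[0,0,0,0,0], gripper=[0.3,0.9,0.9,0.9,0.9])

```text
t: 10.92
ee_pos: [358.0, 336.3, 23.1]
ee_rot: [180.0, -0.1, 45.0]
wrist_force: [0.2, 0.3, -0.1]
width: 0.916
finger_force: 0.0
```

drive_tool(dp=[[0,0,0],[0,0,-0.02],[0,0,-0.05],[0,0,-0.09],[0,0,-0.13]], twist=[0,0,0,0,0], gripper=[0.9,0.9,0.9,0.9,0.9])

```text
t: 11.33
ee_pos: [356.8, 335.5, 153.6]
ee_rot: [-180.0, 0.1, 45.0]
wrist_force: [2.2, 0.4, 0.6]
width: 0.948
finger_force: 0.0
```

drive_tool(dp=[[0.036,0.0033,0],[0.073,0.0066,0],[0.11,0.01,0],[0.146,0.0132,0],[0.182,0.0165,0]], twist=[0,0,0,0,0], gripper=[0.9,0.9,0.9,0.9,0.9])

```text
t: 11.75
ee_pos: [499.1, 454.0, 153.3]
ee_rot: [180.0, -0.0, 45.0]
wrist_force: [0.3, 0.5, -0.2]
width: 0.955
finger_force: 0.0
```

drive_tool(dp=[[0.001,0,0.01],[0.001,0,0.045],[0.001,0,0.075],[0.001,0,0.1],[0.001,0,0.115]], twist=[0,0,0,0,0], gripper=[0.9,0.9,0.9,0.9,0.9])

```text
t: 12.17
ee_pos: [496.3, 452.1, 34.1]
ee_rot: [-179.9, 0.4, 45.0]
wrist_force: [-1.1, -0.9, -0.8]
width: 0.952
finger_force: 0.0
```

Run:
```python
from h import *
p,d=snap('top','top6'); p2,d2=snap('side','side6')
s=telemetry.get_state();print(s['t'],s['ee_pos'])
P,*_=pts('side',d2); print('large roll',fit(P,356,335,32,46,36),'lk',fit(P,498,453,18,32,33),'sk',fit(P,590,321,18,32,25))
P,*_=pts('top',d); print('large roll',fit(P,356,335,32,46,36),'sk',fit(P,590,321,18,32,25))
cv2.imwrite('pics/c6.png',cv2.resize(p2[190:330,220:400],None,fx=4,fy=4)[:,:,::-1])
```

```text
12.2667 [495.74345695 451.73072352  33.92036014]
large roll (array([356. , 336. ,  33.4]), 458) lk (array([498.1, 457.5,  27.1]), 98) sk (array([0., 0., 0.]), 0)
large roll (array([370.7, 309.2,  12.4]), 31) sk (array([589.8, 321. ,  19.4]), 160)
```

View pics/c6.png

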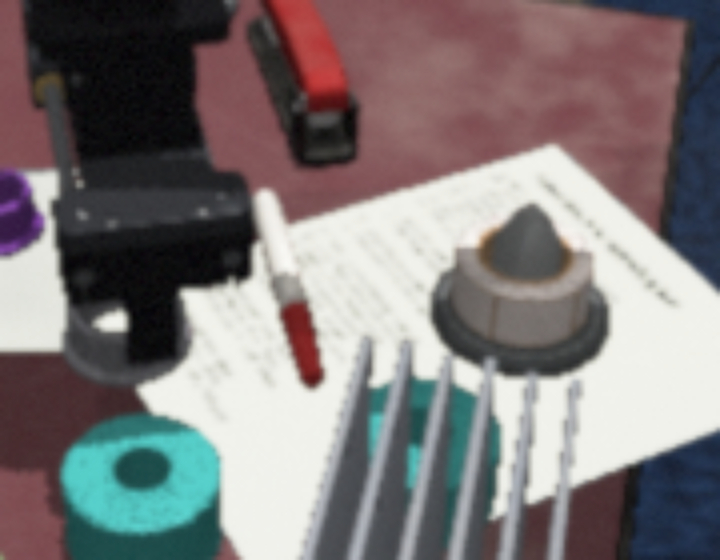

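The large-core roll is seated on the thick post (530,290), and the fingers straddle the large keeper (125,330).

drive_tool(dp=[[0.001,0,0.008],[0.001,0,0.018],[0.001,0,0.026],[0.001,0,0.029],[0.001,0,0.029]], twist=[0,0,0,0,0], gripper=[0.9,0.9,0.9,0.9,0.9])

```text
t: 12.68
ee_pos: [499.0, 454.2, 8.1]
ee_rot: [-180.0, 0.1, 45.0]
wrist_force: [-0.4, -0.9, 0.6]
width: 0.951
finger_force: 0.0
```

drive_tool(dp=[[0,0,0],[0,0,0],[0,0,0],[0,0,0],[0,0,0]], twist=[0,0,0,0,0], gripper=[0.1,0.1,0.1,0.1,0.1], force=15)

```text
t: 13.1
ee_pos: [499.7, 454.6, 9.1]
ee_rot: [180.0, -0.0, 45.0]
wrist_force: [0.0, 0.1, 0.7]
width: 0.654
finger_force: 0.0
```

drive_tool(dp=[[0,0,0],[0,0,0],[0,0,0],[0,0,0]], twist=[0,0,0,0], gripper=[0.1,0.1,0.1,0.1], force=15)

```text
t: 13.43
ee_pos: [499.6, 454.6, 9.0]
ee_rot: [180.0, -0.0, 45.0]
wrist_force: [-0.1, -0.2, 2.2]
width: 0.623
finger_force: 15.0
```

drive_tool(dp=[[0,0,-0.01],[0,0,-0.035],[0,0,-0.07],[0,0,-0.1],[0,0,-0.13]], twist=[0,0,0,0,0], gripper=[0.1,0.1,0.1,0.1,0.1])

```text
t: 13.85
ee_pos: [499.2, 454.3, 140.3]
ee_rot: [-180.0, 0.0, 45.0]
wrist_force: [0.5, 0.4, -0.8]
width: 0.621
finger_force: 15.0
```

drive_tool(dp=[[-0.037,-0.0034,0],[-0.074,-0.0068,0],[-0.111,-0.01,0],[-0.148,-0.0137,0],[-0.1855,-0.017,0]], twist=[0,0,0,0,0], gripper=[0.1,0.1,0.1,0.1,0.1])

```text
t: 14.27
ee_pos: [354.8, 334.3, 139.3]
ee_rot: [180.0, -0.0, 45.0]
wrist_force: [0.5, 0.4, -0.2]
width: 0.62
finger_force: 15.0
```

drive_tool(dp=[[0,0,0],[0,0,0.01],[0,0,0.02],[0,0,0.03],[0,0,0.04]], twist=[0,0,0,0,0], gripper=[0.1,0.1,0.1,0.1,0.1])

```text
t: 14.68
ee_pos: [356.6, 335.6, 98.9]
ee_rot: [180.0, -0.1, 45.0]
wrist_force: [-0.2, 0.4, -1.3]
width: 0.62
finger_force: 15.0
```

Run:
```python
from h import *
p2,d2=snap('side','side7')
s=telemetry.get_state();print(s['t'],s['ee_pos'],s['wrist_force'])
cv2.imwrite('pics/c7.png',cv2.resize(p2[170:310,270:430],None,fx=4,fy=4)[:,:,::-1])
```

```text
14.7333 [355.65805955 334.96937749  97.30660049] [-0.18559546 -0.82481166 -1.82779534]
```

View pics/c7.png

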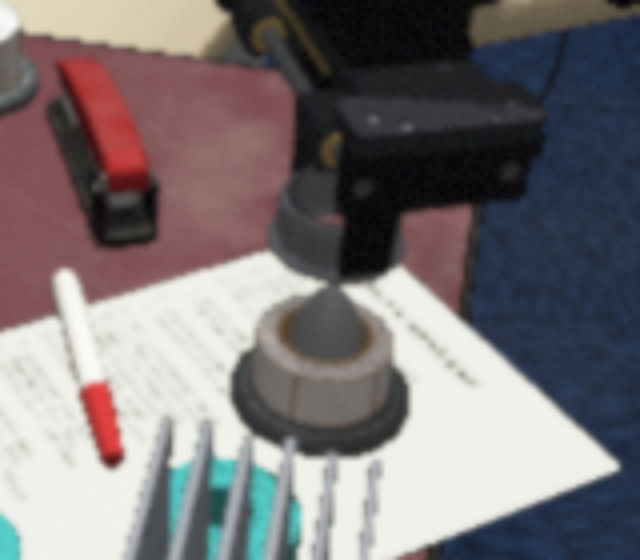

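The keeper flange (338,240) is about 1 px right of the post axis (~334). I nudge it 1.5 mm and lower it.

drive_tool(dp=[[0.0015,0,0.005],[0.0015,0,0.015],[0.0015,0,0.025],[0.0015,0,0.033],[0.0015,0,0.04]], twist=[0,0,0,0,0], gripper=[0.1,0.1,0.1,0.1,0.1])

```text
t: 15.15
ee_pos: [357.0, 336.3, 57.7]
ee_rot: [-180.0, 0.0, 45.0]
wrist_force: [-0.2, -0.1, -1.2]
width: 0.622
finger_force: 15.0
```

drive_tool(dp=[[0,0,0.004],[0,0,0.008],[0,0,0.01],[0,0,0.01],[0,0,0.01]], twist=[0,0,0,0,0], gripper=[0.1,0.1,0.1,0.1,0.1])

```text
t: 15.57
ee_pos: [357.4, 336.5, 48.8]
ee_rot: [180.0, -0.0, 45.0]
wrist_force: [-0.0, 0.0, -0.3]
width: 0.622
finger_force: 15.0
```

drive_tool(dp=[[0,0,0.0015],[0,0,0.0015],[0,0,0.0015],[0,0,0.0015],[0,0,0.0015]], twist=[0,0,0,0,0], gripper=[0.1,0.1,0.7,0.7,0.7])

```text
t: 15.98
ee_pos: [357.5, 336.6, 47.4]
ee_rot: [180.0, -0.0, 45.0]
wrist_force: [0.2, -0.8, 0.4]
width: 0.765
finger_force: 0.0
```

drive_tool(dp=[[0,0,0],[0,0,0],[0,0,-0.02],[0,0,-0.06],[0,0,-0.1]], twist=[0,0,0,0,0], gripper=[0.7,0.7,0.7,0.7,0.7])

```text
t: 16.4
ee_pos: [356.1, 335.6, 147.1]
ee_rot: [-179.9, 0.3, 45.0]
wrist_force: [1.3, -0.0, -0.7]
width: 0.851
finger_force: 0.0
```

drive_tool(dp=[[0.026,0.03,0],[0.052,0.06,0],[0.078,0.09,0],[0.104,0.12,0],[0.13,0.15,0]], twist=[0,0,0,0,0], gripper=[0.5,0.5,0.5,0.5,0.5])

```text
t: 16.82
ee_pos: [556.8, 321.9, 147.6]
ee_rot: [180.0, -0.0, 45.0]
wrist_force: [-0.0, 0.1, -0.0]
width: 0.755
finger_force: 0.0
```

drive_tool(dp=[[0.014,0.015,0],[0.0245,0.0253,0.01],[0.0245,0.0253,0.04],[0.0245,0.0253,0.075],[0.0245,0.0253,0.1]], twist=[0,0,0,0,0], gripper=[0.5,0.5,0.5,0.5,0.5])

```text
t: 17.23
ee_pos: [589.8, 321.0, 44.8]
ee_rot: [-179.9, 0.1, 44.9]
wrist_force: [0.1, -0.1, -0.0]
width: 0.751
finger_force: 0.0
```

Run:
```python
from h import *
p,d=snap('top','top8');p2,d2=snap('side','side8')
s=telemetry.get_state();print(s['t'],s['ee_pos'],s['width'])
P,*_=pts('side',d2); w=P.reshape(-1,3); q=w[(w[:,2]>54)&(w[:,2]<70)&(np.hypot(w[:,0]-356,w[:,1]-335)<29)];print('lk top',np.percentile(q[:,2],[10,50,90]),fit(P,356,335,46,68,29),'flange',fit(P,356,335,40,46,36))
P,*_=pts('top',d); w=P.reshape(-1,3); q=w[(w[:,2]>50)&(w[:,2]<75)&(np.hypot(w[:,0]-356,w[:,1]-335)<32)];print('lk top',np.percentile(q[:,2],[10,50,90]),fit(P,356,335,59,70,32))
cv2.imwrite('pics/c8.png',cv2.resize(p2[150:310,220:400],None,fx=3.6,fy=3.6)[:,:,::-1])
```

```text
17.3333 [586.22611414 319.95436934  41.90215862] 0.7492178448150585
lk top [55.57225353 61.1036653  63.43482483] (array([356.2, 337.9,  28.8]), 617) flange (array([357.1, 337.7,  31.8]), 165)
lk top [53.30022199 62.20377987 65.49777364] (array([356.4, 334.8,  27.4]), 285)
```

View pics/c8.png

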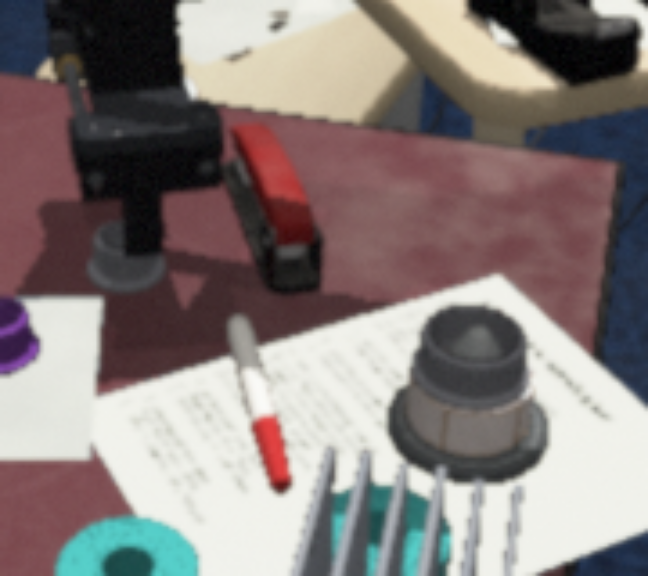

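The large keeper is seated flat on its roll (470,350), and the gripper is over the small keeper (125,250).

drive_tool(dp=[[0.001,0,0.01],[0.001,0,0.022],[0.001,0,0.033],[0.001,0,0.0365],[0.001,0,0.0365]], twist=[0,0,0,0,0], gripper=[0.5,0.5,0.5,0.5,0.5])

```text
t: 17.75
ee_pos: [590.6, 322.2, 10.0]
ee_rot: [-180.0, 0.1, 45.0]
wrist_force: [0.4, 0.1, -0.2]
width: 0.755
finger_force: 0.0
```

drive_tool(dp=[[0,0,0],[0,0,0],[0,0,0],[0,0,0],[0,0,0]], twist=[0,0,0,0,0], gripper=[-0.3,-0.3,-0.3,-0.3,-0.3], force=15)

```text
t: 18.17
ee_pos: [591.5, 322.5, 11.2]
ee_rot: [180.0, -0.0, 45.0]
wrist_force: [-0.1, 0.1, -0.5]
width: 0.46
finger_force: 0.0
```

drive_tool(dp=[[0,0,0],[0,0,0],[0,0,0],[0,0,0],[0,0,0]], twist=[0,0,0,0,0], gripper=[-0.3,-0.3,-0.3,-0.3,-0.3], force=15)

```text
t: 18.58
ee_pos: [591.4, 322.5, 11.1]
ee_rot: [180.0, -0.0, 45.0]
wrist_force: [-0.8, 0.4, 2.6]
width: 0.417
finger_force: 15.0
```

drive_tool(dp=[[0,0,-0.01],[0,0,-0.035],[0,0,-0.07],[0,0,-0.1],[0,0,-0.13]], twist=[0,0,0,0,0], gripper=[-0.3,-0.3,-0.3,-0.3,-0.3])

```text
t: 19.0
ee_pos: [590.9, 322.3, 142.2]
ee_rot: [-180.0, 0.0, 45.0]
wrist_force: [0.8, 0.2, -1.2]
width: 0.42
finger_force: 15.0
```

drive_tool(dp=[[-0.009,0.035,0],[-0.018,0.07,0],[-0.027,0.105,0],[-0.0365,0.1403,0],[-0.0365,0.1403,0.01]], twist=[0,0,0,0,0], gripper=[-0.3,-0.3,-0.3,-0.3,-0.3])

```text
t: 19.42
ee_pos: [670.6, 190.8, 133.4]
ee_rot: [179.5, -0.3, 44.6]
wrist_force: [0.9, 0.2, -0.8]
width: 0.415
finger_force: 15.0
```

drive_tool(dp=[[0,0,0.01],[0,0,0.02],[0,0,0.028],[0,0,0.028],[0,0,0.028]], twist=[0,0,0,0,0], gripper=[-0.3,-0.3,-0.3,-0.3,-0.3])

```text
t: 19.83
ee_pos: [663.1, 198.6, 101.5]
ee_rot: [-179.9, 0.1, 45.1]
wrist_force: [-0.3, -0.7, -0.0]
width: 0.415
finger_force: 15.0
```

Run:
```python
from h import *
p2,d2=snap('side','side9')
s=telemetry.get_state();print(s['t'],s['ee_pos'],s['wrist_force'])
cv2.imwrite('pics/c9.png',cv2.resize(p2[110:220,200:330],None,fx=5,fy=5)[:,:,::-1])
```

```text
19.8833 [663.89401983 198.54949288 102.34351469] [ 0.82722123  0.22343958 -0.01311049]
```

View pics/c9.png

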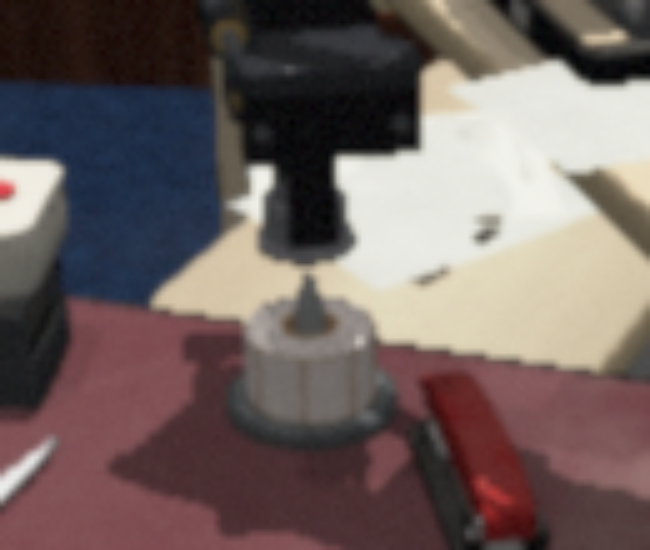

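The keeper flange (306,245) is above the tip (308,280); lowering.

drive_tool(dp=[[0,0.001,0.007],[0,0.001,0.016],[0,0.001,0.025],[0,0.001,0.032],[0,0.001,0.038]], twist=[0,0,0,0,0], gripper=[-0.3,-0.3,-0.3,-0.3,-0.3])

```text
t: 20.3
ee_pos: [664.6, 196.5, 63.2]
ee_rot: [-179.9, 0.1, 45.0]
wrist_force: [0.2, -0.6, -0.9]
width: 0.416
finger_force: 15.0
```

drive_tool(dp=[[0,0,0.003],[0,0,0.006],[0,0,0.007],[0,0,0.007],[0,0,0.007]], twist=[0,0,0,0,0], gripper=[-0.3,-0.3,-0.3,-0.3,-0.3])

```text
t: 20.72
ee_pos: [665.6, 196.6, 58.0]
ee_rot: [180.0, -0.0, 45.0]
wrist_force: [0.2, 0.2, -1.1]
width: 0.419
finger_force: 15.0
```

drive_tool(dp=[[0,0,0.0015],[0,0,0.0015],[0,0,0.0015],[0,0,0.0015],[0,0,0.0015]], twist=[0,0,0,0,0], gripper=[-0.3,-0.3,0.4,0.4,0.4])

```text
t: 21.13
ee_pos: [665.2, 196.6, 56.2]
ee_rot: [-180.0, 0.0, 45.0]
wrist_force: [-0.8, -0.2, 0.1]
width: 0.56
finger_force: 0.0
```

drive_tool(dp=[[0,0,0],[0,0,0],[0,0,-0.02],[0,0,-0.06],[0,0,-0.1]], twist=[0,0,0,0,0], gripper=[0.4,0.4,0.4,0.4,0.4])

```text
t: 21.55
ee_pos: [663.5, 196.4, 154.9]
ee_rot: [-179.8, 0.3, 45.0]
wrist_force: [0.5, 0.5, 0.6]
width: 0.698
finger_force: 0.0
```

drive_tool(dp=[[-0.03,0.02,-0.02],[-0.06,0.04,-0.04],[-0.09,0.06,-0.06],[-0.12,0.08,-0.08],[-0.12,0.08,-0.08]], twist=[0,0,0,0,0], gripper=[0.4,0.4,0.4,0.4,0.4])

```text
t: 21.97
ee_pos: [638.6, 48.7, 241.0]
ee_rot: [179.5, -0.1, 44.7]
wrist_force: [0.9, 0.7, -0.0]
width: 0.699
finger_force: 0.0
```

Run:
```python
from h import *
p,d=snap('top','top10');p2,d2=snap('side','side10')
P,*_=pts('top',d); P2,*_=pts('side',d2)
for n,Q in(('top',P),('side',P2)):
    print(n,'sk',fit(Q,663,196,64,78,22),fit(Q,663,196,42,52,36),'lk',fit(Q,356,335,57,70,30))
w=P[140:225,300:375].reshape(-1,3); w=w[(w[:,2]>36)&(w[:,2]<62)&(np.hypot(w[:,0]-544,w[:,1]-232)<85)]; print('stapler',cv2.minAreaRect(w[:,:2].astype(np.float32)))
c=np.hstack([cv2.resize(p[90:310,200:400],(400,440)),cv2.resize(p2[120:310,230:400],(394,440))]); cv2.imwrite('pics/c10.png',c[:,:,::-1])
```

```text
top sk (array([665.7, 197.2,  19.9]), 197) (array([663.9, 196.7,  32.6]), 431) lk (array([356.4, 334.7,  27.3]), 319)
side sk (array([666.9, 198.8,  20.7]), 128) (array([662.4, 199.6,  32. ]), 185) lk (array([356.4, 338.1,  28.9]), 354)
stapler ((546.07666015625, 232.31039428710938), (30.143978118896484, 140.5811309814453), 48.01911926269531)
```

View pics/c10.png

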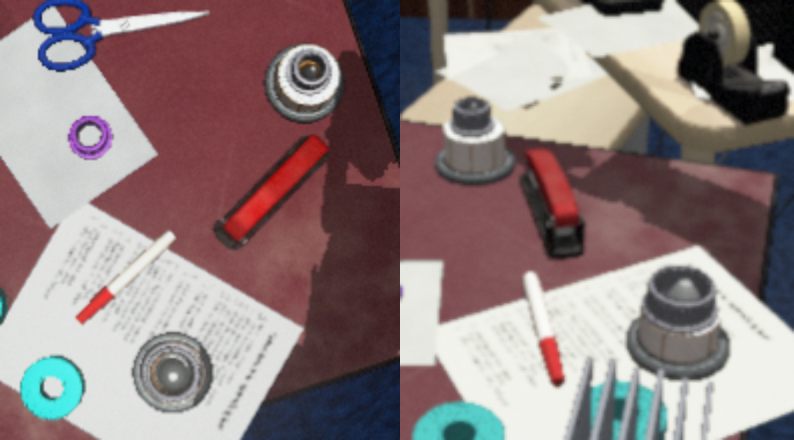

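Both stacks are complete and flat (top view (308,70) and (172,372)). The stapler is in place and the gripper is clear. Handing in.

```bash
python3 -c "
from h import *
print(ticket.close_job())"
```

```text
the job is handed in; nothing more can be done
None
```

Both rolls are on their matching posts with their keeper collars flat on top, everything is released, the stapler hasn't moved beyond measurement error, and I handed the job in at about 22 s; no verdict came back.

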